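# Stack the cups in the nest and hold the enabling lever half-way

### The arm

A 7-joint arm with a two-finger parallel gripper is mounted at the origin on the work surface. World frame = base frame: x ahead of the robot, y to its left, z up, the work surface at z = 0. Lengths are in m, angles in rad, forces in N, time in s.
With the tool pointing down it reaches from about 0.35 to 0.9 m from the base axis. Payload 8.1 kg.
Tool frame: the origin (TCP) lies on the centre line of the jaws, within the pads' length; the fingertips stand 19 mm ahead of it and the grasp point (between the pads) is the TCP; z points along the fingers, y is the direction in which the jaws open and shut (so a half turn about z gives the same grasp; the last joint's range is limited). The gripper opens to 92 mm and grips with 3 to 60 N. Pads are 19 mm wide; open, the fingers measure 130 mm over their backs; the gripper's body (75 mm by 190 mm) begins 47 mm behind the grasp point.
Start: joints at [-1.233, 0.434, 0.025, 1.573, -0.012, 1.134, -0.075], TCP at [0.267, 0.565, 0.246] pointing down, gripper open.
Joint ranges: [-2.62, 2.62], [-0.44, 2.09], [-1.27, 1.32], [0.08, 2.57], [-1.32, 4.46], [0.12, 2], [-2.74, 2.74]. Speed limits (rad/s): [2.22, 2.22, 3.01, 3.01, 3.14, 3.14, 3.14].

### API

Orientations are given as a rotation vector (axis times angle).
In Python, from cell import monitor, imaging, workorder, outline_of gives the robot as it stands.
- The arm moves only by the tool move_arm, never from a script. Its argument "series" is a list of rows, each a list of 6 numbers: the shift along the world's x, y, z in cm, then the turn, a rotation vector about the world's x, y, z in degrees. A call has 1 to 8 rows; each row shifts and turns the commanded pose from where the row before left it; what a row does not reach is not made up. A row lasts 1/10 s, in which the tool goes at most 50 mm and 8.59 degrees, less where a joint would pass 70% of its speed; a pose out of reach is approached as far as the arm can. A call with a gripper value outside its range is refused whole. "grip" is the opening, from 0 (shut) to 1 (fully open), set as the call begins (left out, the last holds). The fingers move at their own pace and stop on an object; "force" is the grip in N (left out, the last holds). Time passes only in rows, so rows that do not move let the fingers close. It gives the time, the measured TCP pose, the force and the opening at its end, in the units of the state.
- monitor.observe(): the state, without advancing time (a new reading comes with each control period).
- imaging.get_image(name): name is "side" or "top" or "wrist"; returns a dict with "color" (420x560x3 uint8, red, green, blue), "fx", "fy", "cx", "cy" (pixels), "dist_coeffs" ([k1, k2, p1, p2, k3] as OpenCV has them; the pictures are not rectified), "rvec" (rotation vector, rad) and "tvec" (3), from world to camera coordinates, as OpenCV has them; the wrist camera has in their place "mount" (4x4, takes a point from camera to tool coordinates, whose origin is the TCP and whose axes are the flange's). Camera axes: x right, y down, z forward; pixel columns grow to the right and rows downward; lengths in m; the calibration is good to about 2 mm. A picture is of the moment at which its call begins: read the wrist's pose just before it. There is no depth.
- workorder.sign_off(): hands the job in, once; it reports no verdict.
Trained networks look in the newest picture that a camera, given by its name, has taken for a name from the list of things; names that differ only in an ending like _2 or _b are one class to them, and where a whole thing is asked for, a point or a joint stands for the part that bears it (a point fixed in the world has none). Each returns a list of dicts, best first, with "p" (0 to 1); they miss things now and then, are a little off and sometimes report something else, mostly with a low value. They report only what shows in the picture. A call takes as long as a camera call.
- outline_of(camera, thing): "mask" (420x560 bool, what is visible of it) and "rect" ([left, top, width, height] in pixels, round what is visible of it).
The state is a dict: "clock": time; "joints": joint angles; "dq": joint speeds; "joint_efforts": joint torques, N m; "position": TCP position; "ee_rot": TCP orientation; "force": force on the tool from outside, world axes, zero at the start; "ft_torque": the same for the moment, N m; "width": opening from 0.0 (shut) to 1.0 (fully open).
Only numpy, scipy, OpenCV 4.12 (cv2) and the standard library are available. Lean on these libraries where they do the work, as an engineer would, in place of code of your own. Each camera call takes 0.05 s, during which the arm holds its last target. There are 200 camera calls.

### The job

Nest the two loose grey cups, one after the other, into the cup standing in the station's nest, so that all three are one upright stack, fully seated, and let go of them. Only then press the station's spring-loaded enabling lever down with the fingers to its middle, level position, where its pointer stands at the dark band of the scale plate, never right down to its stop, and finish while still holding it there. Leave the capped jar, the bottle and the blue bin where they are, upright.

Things in the scene. Friction and masses are not known exactly. Their poses are not given: they have to be found in the camera images.
- station: Fixed station. Aluminium base plate x -80..90, y -140..130 mm, 12 thick; origin on the bench, z up. Nest at (0, 75). Lever along +x at y -75: pivot at x -50, 55 high, between grey cheeks 70 high. White upright scale plate 26 x 6 at (65, -126), top 102 high; its dark band, 14 tall, is centred 55 above the bench, where the pointer is when the lever is level. Rubber block 22 high under the lever.
- nest (a point): Centre of the nest on top of the base plate, 12 mm above the bench, axes as the station's: a white collar, outer diameter 60 mm, inner diameter about 45 mm, 10 mm high, in which the first cup stands.
- lever (a joint): Angle of the spring lever, rad: 0 = released, its end 0.26 rad above level; grows as it is pressed down; 0.26 = level, the middle position; 0.52 = down on its stop. Springs back when let go. Push needed at the pad: about 3 N at the start, 7 to 8 N in the middle, 12 N at the stop.
- lever_pad (a point): Centre of the top face of the black push pad at the lever's end (44 mm along the lever, 40 across, 14 thick), turning with it, 115 mm from the pivot and 7 mm above the lever's centreline: about 91 mm above the bench when released, 62 level, 32 at the stop. A thin pointer sticks out of the pad towards the scale plate (station -y).
- cup_base: Cup standing in the nest, the same as the two loose ones. Origin at the centre of its underside, z up through the mouth.
- cup_a: Loose grey plastic tapered cup, about 70 g, 60 mm tall, outer diameter 38 mm at the foot, 60 at the rim, wall 2.5, inner floor 22 above the underside. Origin: centre of the underside; z up through the mouth. Starts upright on the bench. Seated in an equal cup it rests on that cup's floor, standing 22 mm higher, its top 22 mm outside.
- cup_b: Second loose cup, the same in every way as cup_a; either may go in first.
- jar: Bystander: closed round jar, 60 mm diameter, 62 mm tall, all white, with a flat screw cap, standing on the bench near the cups. Origin at the centre of its underside.
- wash_bottle: Bystander: white bottle, 60 mm diameter, 170 mm tall. Origin at the centre of its underside.
- bin: Bystander: open blue parts bin, 110 x 130 mm, 60 mm tall. Origin at the centre of its underside.
- sleeve_rack: Fixed bystander: rack of small black sleeves, 80 x 160 mm, 46 mm tall. Origin at the centre of its underside.

How it is judged:
By the outcome, as a careful person would: the job done as asked, in the order asked, and still so for the second after the job is handed in, while the arm keeps its last pose, push and grip.
It also fails if it takes over 64 s, if anything falls off the work surface, if the arm or the gripper's body presses on something with over 40 N, if the wrist force passes 120 N, or if a joint passes its speed limit or range.

## Working session

There is one attempt and no reset: what is moved stays moved. The work goes in short steps, Python scripts to look and compute and a tool call to move; the robot and the scene stay as the last step left them, time stands still between calls to the robot, and variables do not carry over. Pictures are saved under pics/ and viewed, about 8 in all and at most 12, crops included, and the job is handed in when it is done.

Besides the shell and the picture viewer there is one more tool, called after "Call:" as name(argument=value, ...), one argument or row to a line, values as JSON. move_arm: Moves the arm, as the interface text tells. Its arguments: {"type":"object","properties":{"series":{"type":"array"},"grip":{"type":"number"},"force":{"type":"number"}},"required":["series"]}

```bash
mkdir -p pics; ls; cat > h.py <<'E'
import numpy as np, cv2
from cell import monitor, imaging, workorder, outline_of
def snap(n):
    s=monitor.observe(); im=imaging.get_image(n); im['K']=np.array([[im['fx'],0,im['cx']],[0,im['fy'],im['cy']],[0,0,1.]]); im['d']=np.array(im['dist_coeffs'],float)
    if 'rvec' in im:
        R=cv2.Rodrigues(np.array(im['rvec'],float))[0]; t=np.array(im['tvec'],float).ravel()
    else:
        T=np.eye(4); T[:3,:3]=cv2.Rodrigues(np.array(s['ee_rot'],float))[0]; T[:3,3]=s['position']
        M=np.linalg.inv(T@np.array(im['mount'])); R=M[:3,:3]; t=M[:3,3]
    im['R']=R; im['t']=t; return im
def save(im,f,crop=None,sc=1):
    c=im['color'][:,:,::-1]
    if crop: x,y,w,h=crop; c=c[y:y+h,x:x+w]
    cv2.imwrite('pics/'+f,cv2.resize(c,None,fx=sc,fy=sc,interpolation=cv2.INTER_CUBIC))
def ray(im,uv):
    p=cv2.undistortPoints(np.array([[uv]],float),im['K'],im['d'])[0,0]
    d=im['R'].T@np.array([p[0],p[1],1]); return -im['R'].T@im['t'], d/np.linalg.norm(d)
def atz(im,uv,z):
    o,d=ray(im,uv); return o+d*(z-o[2])/d[2]
def proj(im,P):
    return cv2.projectPoints(np.atleast_2d(np.array(P,float)),cv2.Rodrigues(im['R'])[0],im['t'],im['K'],im['d'])[0][:,0]
def tri(obs):
    A=np.zeros((3,3));b=np.zeros(3)
    for im,uv in obs:
        o,d=ray(im,uv);Q=np.eye(3)-np.outer(d,d);A+=Q;b+=Q@o
    return np.linalg.solve(A,b)
E
python3 - <<'E'
from h import *
s=monitor.observe(); print({k:np.round(v,3) for k,v in s.items()})
for n in ['top','side','wrist']:
    im=snap(n); save(im,n+'0.png'); print(n,'cam',np.round(-im['R'].T@im['t'],3), np.round(im['R'][2],2))
    for th in ['cup_a','cup_base','jar','wash_bottle','bin','station','lever_pad','lever','sleeve_rack']:
        for o in outline_of(n,th):
            if o['p']>.2:
                ys,xs=np.nonzero(o['mask']); print(th,round(o['p'],2),o['rect'],round(xs.mean()),round(ys.mean()),np.round(atz(im,(xs.mean(),ys.mean()),.05),3))
E
```

```text
pics
{'clock': np.float64(0.0), 'joints': array([-1.233,  0.435,  0.025,  1.574, -0.012,  1.134, -0.075]), 'dq': array([-0.   , -0.   ,  0.   ,  0.001,  0.   , -0.001,  0.   ]), 'joint_efforts': array([ 0.0000e+00, -6.6783e+01,  9.8600e-01, -3.1446e+01, -6.0000e-02,
        4.3000e-02,  0.0000e+00]), 'position': array([0.266, 0.565, 0.245]), 'ee_rot': array([-6.870e-01, -3.065e+00,  2.000e-03]), 'force': array([-0.374,  0.348, -0.08 ]), 'ft_torque': array([-0.054, -0.036,  0.039]), 'width': np.float64(1.002)}
top cam [0.439 0.067 1.202] [ 0.15  0.01 -0.99]
cup_a 0.87 [193.3, 209.3, 18.4, 19.2] 201 218 [0.584 0.294 0.05 ]
cup_a 0.86 [234.3, 255.8, 18.9, 16.6] 243 261 [0.454 0.171 0.05 ]
cup_a 0.43 [213.7, 146.5, 51.1, 46.9] 242 170 [0.726 0.171 0.05 ]
cup_base 0.61 [334.3, 243.5, 20.9, 20.9] 346 252 [ 0.475 -0.129  0.05 ]
jar 0.62 [182.8, 254.2, 20.6, 20.2] 192 262 [0.454 0.319 0.05 ]
jar 0.31 [139.7, 180.2, 30.9, 29.7] 156 195 [0.658 0.433 0.05 ]
wash_bottle 0.82 [139.5, 184.9, 31.7, 24.8] 155 194 [0.658 0.433 0.05 ]
bin 0.96 [216.4, 147.5, 51.2, 45.0] 242 170 [0.726 0.17  0.05 ]
bin
[... 713 characters left out ...]
280 303 [ 0.478 -0.122  0.05 ]
jar 0.8 [137.9, 191.3, 28.4, 39.9] 151 211 [0.445 0.298 0.05 ]
wash_bottle 0.76 [188.9, 130.7, 20.8, 57.1] 199 161 [0.69  0.487 0.05 ]
bin 0.92 [248.0, 177.6, 63.3, 49.0] 278 201 [0.711 0.146 0.05 ]
bin 0.21 [136.7, 189.3, 31.4, 42.5] 150 211 [0.445 0.299 0.05 ]
station 0.93 [227.9, 280.3, 193.5, 139.7] 335 352 [ 0.474 -0.249  0.05 ]
lever_pad 0.58 [340.9, 290.0, 71.7, 90.9] 372 328 [ 0.553 -0.255  0.05 ]
lever 0.75 [337.8, 291.7, 73.0, 88.8] 372 328 [ 0.552 -0.255  0.05 ]
lever 0.64 [188.8, 183.4, 23.3, 30.2] 203 197 [0.576 0.278 0.05 ]
sleeve_rack 0.72 [405.6, 264.7, 104.6, 81.2] 459 303 [ 0.713 -0.316  0.05 ]
wrist cam [0.203 0.596 0.385] [ 0.24 -0.11 -0.96]
```

```bash
python3 - <<'E'
import cv2,numpy as np
t=cv2.imread('pics/top0.png')[140:290,130:430]; s=cv2.imread('pics/side0.png')[120:420,120:520]
t=cv2.resize(t,(600,300),interpolation=cv2.INTER_CUBIC)
o=np.zeros((600,800,3),np.uint8);o[:300,:600]=t;o[300:,:400]=s
cv2.imwrite('pics/v1.png',o)
E
```

```text
(no output)
```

View pics/v1.png

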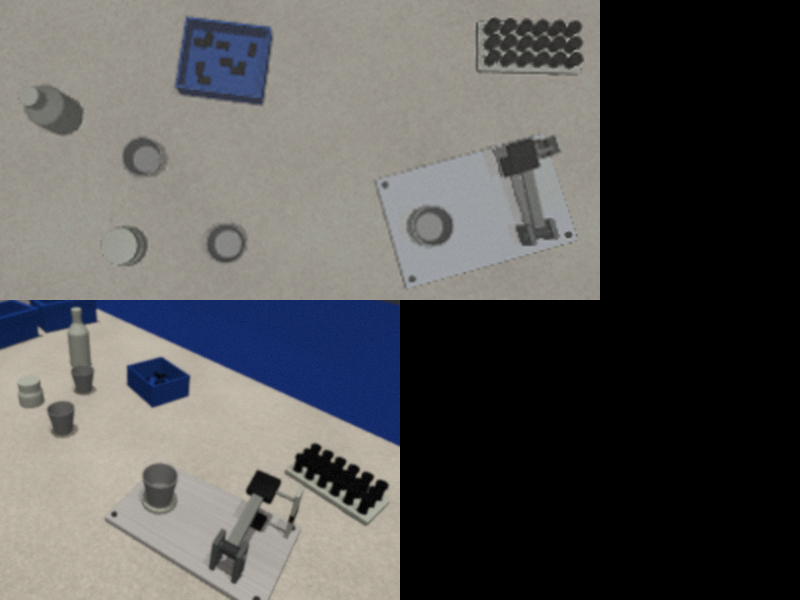

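The picture shows the loose cups at top-image (201,218) and (243,261), the jar at (192,262), the base cup in the nest at (346,252) and the lever pad at (389,218). This agrees with the networks. I'm moving over the far cup, with the jaws turned away from the bottle.

Call:
move_arm(
  series=[
    [3.2, -2.7, 0, 0, 0, 5.6],
    [3.2, -2.7, 0, 0, 0, 5.6],
    [3.2, -2.7, 0, 0, 0, 5.6],
    [3.2, -2.7, 0, 0, 0, 5.6],
    [3.2, -2.7, 0, 0, 0, 5.6],
    [3.2, -2.7, 0, 0, 0, 5.6],
    [3.2, -2.7, 0, 0, 0, 5.6],
    [3.2, -2.7, 0, 0, 0, 5.6],
  ],
  grip=1,
)

```text
clock: 2.3
position: [0.5239, 0.348, 0.2459]
ee_rot: [-0.539, 3.095, 0.0]
force: [-0.6, -0.3, -0.2]
width: 1.002
```

Call:
move_arm(
  series=[
    [3.2, -2.7, -2, 0, 0, 0],
    [2.5, -2.2, -2, 0, 0, 0],
    [0, 0, 0, 0, 0, 0],
  ],
)

```text
clock: 2.6
position: [0.5828, 0.2934, 0.2026]
ee_rot: [0.52, -3.096, 0.008]
force: [-0.6, -1.0, -0.4]
width: 1.002
```

```bash
python3 - <<'E'
from h import *
s=monitor.observe(); print(s['clock'],np.round(s['position'],4),np.round(s['ee_rot'],3))
im=snap('wrist'); save(im,'w1.png'); print('cam',np.round(-im['R'].T@im['t'],3), np.round(im['R'][2],2),im['fx'])
for th in ['cup_a','jar','bin']:
  for o in outline_of('wrist',th):
    if o['p']>.2:
      ys,xs=np.nonzero(o['mask']); print(th,round(o['p'],2),o['rect'],round(xs.mean()),round(ys.mean()),np.round(atz(im,(xs.mean(),ys.mean()),.05),3))
E
```

```text
2.6 [0.5828 0.2934 0.2026] [ 0.52  -3.096  0.008]
cam [0.516 0.271 0.342] [ 0.25  0.08 -0.96] 322.5483235700326
cup_a 0.77 [153.9, 0.0, 77.1, 49.7] 195 21 [0.464 0.175 0.05 ]
cup_a 0.69 [255.5, 177.3, 66.5, 61.2] 286 205 [0.587 0.297 0.05 ]
jar 0.78 [332.0, 36.7, 75.8, 73.5] 368 75 [0.457 0.325 0.05 ]
bin 0.7 [71.9, 211.0, 144.6, 126.6] 136 251 [0.68  0.173 0.05 ]
```

View pics/w1.png

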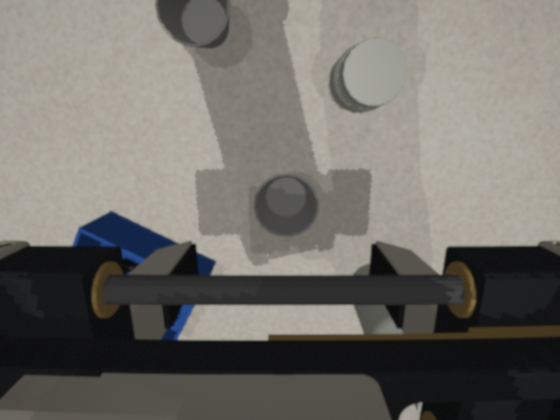

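The wrist picture shows the far cup at about (287,206), open and upright, the near cup at (195,15) and the jar at (368,75). Next I fit the cup's pose with height free, using all three views.

```bash
cat >> h.py <<'E'
from scipy.optimize import least_squares
a=np.linspace(0,2*np.pi,90); C=np.c_[np.cos(a),np.sin(a),0*a]
CUP=np.r_[C*.030+[0,0,.060],C*.019]
def prect(im,P):
    q=proj(im,P); return np.r_[q.min(0),q.max(0)]
def nrect(m):
    x,y,w,h=cv2.boundingRect(m.astype(np.uint8)); return np.array([x-.5,y-.5,x+w-.5,y+h-.5])
def fitcup(obs,p0,model=CUP,free_z=True):
    def f(p):
        p=np.r_[p,0] if len(p)==2 else p
        return np.concatenate([(prect(im,model+p)-r)*wt for im,r,wt in obs])
    r=least_squares(f,p0 if free_z else p0[:2],loss='soft_l1'); return r.x,np.round(r.fun,1)
def near(n,th,im,p,dmax=.06,pmin=.2):
    best=None
    for o in outline_of(n,th):
        if o['p']<pmin: continue
        m=o['mask'];ys,xs=np.nonzero(m); d=np.linalg.norm(atz(im,(xs.mean(),ys.mean()),p[2]+.04)[:2]-p[:2])
        if d<dmax and (best is None or d<best[0]): best=(d,m)
    return None if best is None else nrect(best[1])
E
python3 - <<'E'
from h import *
ims={n:snap(n) for n in ['wrist','top','side']}
for nm,p,vs in [('A',[.584,.294,0],['wrist','top','side']),('B',[.454,.171,0],['top','side']),('base',[.475,-.129,.012],['top','side'])]:
    obs=[]
    for n in vs:
        r=near(n,'cup_a',ims[n],np.array(p))
        if r is not None: obs.append((ims[n],r,1.))
        else: print('miss',nm,n)
    for o in [obs]+[[x] for x in obs]:
      if o:
        x,f=fitcup(o,p,free_z=len(o)>1); print(nm,np.round(x,4),f)
E
```

```text
A [0.5847 0.2953 0.0027] [-1.  -0.6  0.2  0.5 -1.9 -8.5 -0.6 -1.2 -1.5  0.5 -0.6  1. ]
A [0.5853 0.2958] [-0.3 -0.2  0.3  0.3]
A [0.5722 0.292 ] [-0.6 -4.1  0.6  3.2]
A [0.5916 0.3018] [-0.4 -0.1  0.4  0.1]
B [0.4554 0.1704 0.0053] [-0.5 -0.1  0.4 -0.1 -0.5 -0.2  0.4  0.3]
B [0.4553 0.1708] [-0.4  0.   0.4 -0. ]
B [0.459  0.1778] [-0.2 -0.1  0.2  0.1]
miss base top
miss base side
```

Call:
move_arm(
  series=[
    [0.25, 0.25, -3, 0, 0, 0],
    [0, 0, -3, 0, 0, 0],
    [0, 0, -1, 0, 0, 0],
    [0, 0, 0, 0, 0, 0],
  ],
)

```text
clock: 3.7
position: [0.5813, 0.3022, 0.1343]
ee_rot: [0.533, -3.093, 0.002]
force: [-0.9, -0.1, 0.2]
width: 1.002
```

```bash
python3 - <<'E'
from h import *
s=monitor.observe(); print(s['clock'],np.round(s['position'],4),np.round(s['ee_rot'],3))
im=snap('wrist'); p=np.array([.5853,.2958,0]); r=near('wrist','cup_a',im,p); print(r)
print(fitcup([(im,r,1)],p,free_z=False),fitcup([(im,r,1)],p))
E
```

```text
3.7 [0.5813 0.3022 0.1343] [ 5.330e-01 -3.093e+00  2.000e-03]
[230.5 184.5 316.5 267.5]
(array([0.58513701, 0.29593253]), array([-0. ,  0.2,  0. , -0.2])) (array([5.84949320e-01, 2.95886007e-01, 5.62173510e-04]), array([-0.1,  0.1,  0.1, -0.1]))
```

Call:
move_arm(
  series=[
    [0.4, -0.6, -2, 0, 0, 0],
    [0, 0, -3, 0, 0, 0],
    [0, 0, -2.3, 0, 0, 0],
    [0, 0, 0, 0, 0, 0],
    [0, 0, 0, 0, 0, 0],
  ],
)

```text
clock: 4.3
position: [0.587, 0.2972, 0.0643]
ee_rot: [-0.533, 3.095, 0.001]
force: [-0.6, 0.9, 0.3]
width: 0.997
```

Call:
move_arm(
  series=[
    [0, 0, 0, 0, 0, 0],
    [0, 0, 0, 0, 0, 0],
    [0, 0, 0, 0, 0, 0],
    [0, 0, 0, 0, 0, 0],
    [0, 0, 0, 0, 0, 0],
    [0, 0, 0, 0, 0, 0],
  ],
  grip=0,
  force=15,
)

```text
clock: 4.9
position: [0.5865, 0.2967, 0.0631]
ee_rot: [-0.533, 3.096, 0.0]
force: [0.2, -0.7, 3.5]
width: 0.638
```

Call:
move_arm(
  series=[
    [0, 0, 2, 0, 0, 0],
    [0, 0, 4, 0, 0, 0],
    [0, -2, 4, 0, 0, 0],
    [0, -4, 4, 0, 0, 0],
    [0, -4.5, 0, 0, 0, 0],
    [0, -4.5, 0, 0, 0, 0],
    [0, -4.5, 0, 0, 0, 0],
    [0, -4.5, 0, 0, 0, 0],
  ],
)

```text
clock: 5.7
position: [0.5857, 0.0597, 0.1981]
ee_rot: [0.533, -3.096, -0.0]
force: [1.1, 0.9, -0.5]
width: 0.643
```

Call:
move_arm(
  series=[
    [0, -4.5, 0, 0, 0, 0],
    [0, -4.5, 0, 0, 0, 0],
    [0, -4.5, 0, 0, 0, 0],
    [0, -2.2, 0, 0, 0, 0],
    [0, 0, 0, 0, 0, 0],
    [0, 0, 0, 0, 0, 0],
    [0, 0, 0, 0, 0, 0],
  ],
)

```text
clock: 6.4
position: [0.5862, -0.0939, 0.1979]
ee_rot: [0.536, -3.095, -0.002]
force: [-0.4, -0.5, -0.9]
width: 0.637
```

```bash
python3 - <<'E'
from h import *
s=monitor.observe(); print(s['clock'],np.round(s['position'],4),np.round(s['ee_rot'],3),s['width'],s['force'])
im=snap('wrist'); save(im,'w2.png')
for o in outline_of('wrist','cup_base'):
    if o['p']>.2:
      ys,xs=np.nonzero(o['mask']); print(round(o['p'],2),o['rect'],np.round(atz(im,(xs.mean(),ys.mean()),.06),3))
      x,f=fitcup([(im,nrect(o['mask']),1)],[.475,-.129,.012]);print(x,f)
E
```

```text
6.4 [ 0.5862 -0.0939  0.1979] [ 5.360e-01 -3.095e+00 -2.000e-03] 0.636814977372572 [-0.40459002 -0.45669371 -0.90653603]
0.66 [254.4, 18.3, 77.9, 84.1] [ 0.472 -0.126  0.06 ]
[ 0.47442054 -0.12552735  0.00995177] [-0.1  0.1  0.1 -0.1]
```

View pics/w2.png

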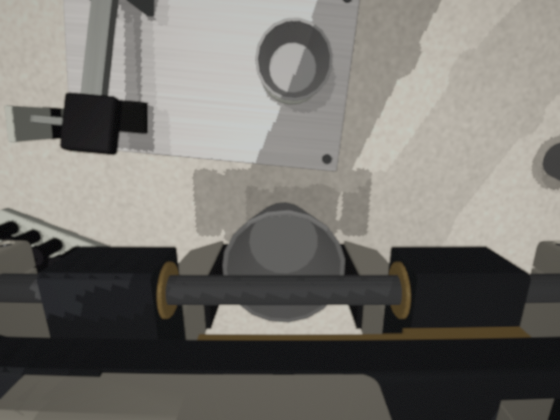

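The picture shows the base cup's rim centred near (294,58), the held cup upright at (284,265) and the lever pad at (92,122). I'm stepping closer and re-measuring both cups.

Call:
move_arm(
  series=[
    [-1.5, -0.5, 0, 0, 0, 0],
    [-2.5, -0.8, 0, 0, 0, 0],
    [-1, -0.3, 0, 0, 0, 0],
    [0, 0, 0, 0, 0, 0],
    [0, 0, 0, 0, 0, 0],
  ],
)

```text
clock: 7.0
position: [0.5371, -0.1108, 0.1985]
ee_rot: [-0.534, 3.094, 0.0]
force: [-0.2, 0.2, -0.4]
width: 0.636
```

```bash
python3 - <<'E'
from h import *
s=monitor.observe(); print(s['clock'],np.round(s['position'],4),np.round(s['ee_rot'],3)); tp=np.array(s['position'])
im=snap('wrist'); save(im,'w3.png')
for o in outline_of('wrist','cup_base'):
    if o['p']>.15:
      ys,xs=np.nonzero(o['mask']); print(round(o['p'],2),nrect(o['mask']),np.round(atz(im,(xs.mean(),ys.mean()),.06),3))
for p in ([.474,-.1255,.012],tp-[0,0,.063]): print(prect(im,CUP+p),prect(im,CUP[:90]+p))
E
python3 -c "
import cv2;c=cv2.imread('pics/w3.png')[50:350,180:380];cv2.imwrite('pics/w3c.png',cv2.resize(c,None,fx=2,fy=2,interpolation=cv2.INTER_CUBIC))"
```

```text
7.0 [ 0.5371 -0.1108  0.1985] [-0.534  3.094  0.   ]
0.78 [255.5  90.5 329.5 166.5] [ 0.474 -0.125  0.06 ]
0.64 [ 43.5  36.5 129.5 219.5] [ 0.541 -0.274  0.06 ]
[255.29492612  88.68075303 330.26690448 165.64972642] [255.29492612  88.68075303 330.26690448 165.64972642]
[221.65455274 202.93494055 345.79016131 325.26607502] [221.65455274 212.21056208 345.79016131 325.26607502]
```

View pics/w3c.png

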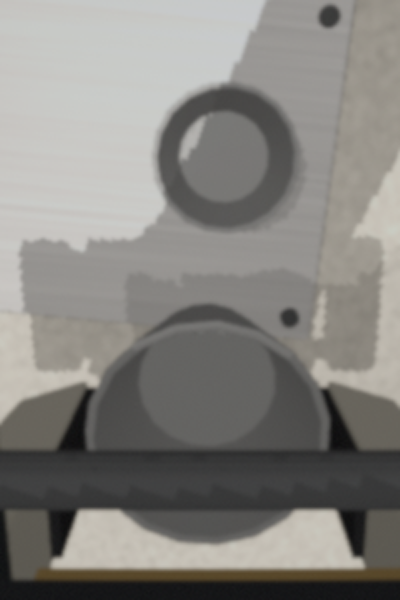

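Both cups are clear in the crop: the base rim is centred at about (292.5,128.5) and the held rim at (284,266). The held cup is therefore about 1.4 mm behind the TCP. I correct for that and lower.

Call:
move_arm(
  series=[
    [-2, -0.5, 0, 0, 0, 0],
    [-2.6, -0.6, 0, 0, 0, 0],
    [-1.5, -0.3, 0, 0, 0, 0],
    [0, 0, 0, 0, 0, 0],
    [0, 0, -2, 0, 0, 0],
    [0, 0, -2, 0, 0, 0],
    [0, 0, -1, 0, 0, 0],
    [0, 0, 0, 0, 0, 0],
  ],
)

```text
clock: 7.9
position: [0.4753, -0.1251, 0.1469]
ee_rot: [0.534, -3.094, -0.001]
force: [-0.3, -0.1, -0.4]
width: 0.636
```

Call:
move_arm(
  series=[
    [0.1, 0, -1.5, 0, 0, 0],
    [0, 0, -1.5, 0, 0, 0],
    [0, 0, -0.8, 0, 0, 0],
    [0, 0, -0.4, 0, 0, 0],
    [0, 0, -0.3, 0, 0, 0],
    [0, 0, 0, 0, 0, 0],
    [0, 0, 0, 0, 0, 0],
  ],
)

```text
clock: 8.6
position: [0.4765, -0.1256, 0.1035]
ee_rot: [-0.533, 3.095, -0.0]
force: [0.2, 0.7, -0.8]
width: 0.638
```

Call:
move_arm(
  series=[
    [0, 0, -0.2, 0, 0, 0],
    [0, 0, -0.2, 0, 0, 0],
    [0, 0, -0.2, 0, 0, 0],
    [0, 0, 0, 0, 0, 0],
    [0, 0, 0, 0, 0, 0],
  ],
)

```text
clock: 9.1
position: [0.4763, -0.1255, 0.0972]
ee_rot: [-0.533, 3.096, 0.0]
force: [-0.4, 0.6, 1.0]
width: 0.64
```

Call:
move_arm(
  series=[
    [0, 0, 0, 0, 0, 0],
    [0, 0, 0, 0, 0, 0],
    [0, 0, 0, 0, 0, 0],
    [0, 0, 0, 0, 0, 0],
    [0, 0, 0, 0, 0, 0],
    [0, 0, 2, 0, 0, 0],
    [0, 0, 4, 0, 0, 0],
    [0, 0, 4, 0, 0, 0],
  ],
  grip=1,
)

```text
clock: 9.9
position: [0.4755, -0.1255, 0.1978]
ee_rot: [0.533, -3.094, -0.001]
force: [0.5, -0.2, 0.3]
width: 0.997
```

Call:
move_arm(
  series=[
    [0, 3, 1, 0, 0, -5.6],
    [0, 4.5, 0, 0, 0, -5.6],
    [0, 4.5, 0, 0, 0, -5.6],
    [0, 4.5, 0, 0, 0, -5.6],
    [0, 4.5, 0, 0, 0, -5.6],
    [0, 4.5, 0, 0, 0, -5.6],
    [-0.5, 3, 0, 0, 0, -5.6],
    [0, 0, 0, 0, 0, 0],
  ],
)

```text
clock: 10.7
position: [0.4701, 0.1647, 0.2071]
ee_rot: [-0.53, -3.096, -0.003]
force: [0.8, -0.4, 0.0]
width: 0.998
```

```bash
python3 - <<'E'
from h import *
s=monitor.observe(); print(s['clock'],np.round(s['position'],4),np.round(s['ee_rot'],3))
im=snap('wrist'); save(im,'w4.png'); p=np.array([.4554,.1704,0]); r=near('wrist','cup_a',im,p); print(r)
if r is not None: print(fitcup([(im,r,1)],p,free_z=False),fitcup([(im,r,1)],p))
for n,th in (('side','cup_base'),('top','cup_base')):
    im=snap(n); save(im,n+'1.png')
    for o in outline_of(n,th):
        if o['p']>.2: print(n,round(o['p'],2),nrect(o['mask']))
    q=[.475,-.1252,.012]; print('base',prect(im,CUP+q),'A seated',prect(im,CUP+q+np.array([0,0,.022])))
c=cv2.imread('pics/side1.png')[250:350,230:330]; w=cv2.imread('pics/w4.png')
o=np.zeros((420,800,3),np.uint8);o[:300,:400]=cv2.resize(w,(400,300));o[:400,400:]=cv2.resize(c,(400,400),interpolation=cv2.INTER_CUBIC);cv2.imwrite('pics/v4.png',o)
E
```

```text
10.7 [0.4701 0.1647 0.2071] [-5.300e-01 -3.096e+00 -3.000e-03]
[253.5 150.5 318.5 215.5]
(array([0.45645084, 0.17272473]), array([-0.8, -0.3,  0.8,  0.3])) (array([ 0.45727545,  0.17248577, -0.00479687]), array([-0.2,  0.2,  0.2, -0.3]))
side 0.87 [263.5 294.5 298.5 326.5]
base [261.50999848 282.69296787 298.19899354 329.81232049] A seated [261.51769599 272.60259465 298.86549154 320.35743139]
base [335.15811142 241.3794598  356.12468804 262.47262399] A seated [336.27307736 240.89381231 357.65025192 262.40099366]
```

View pics/v4.png

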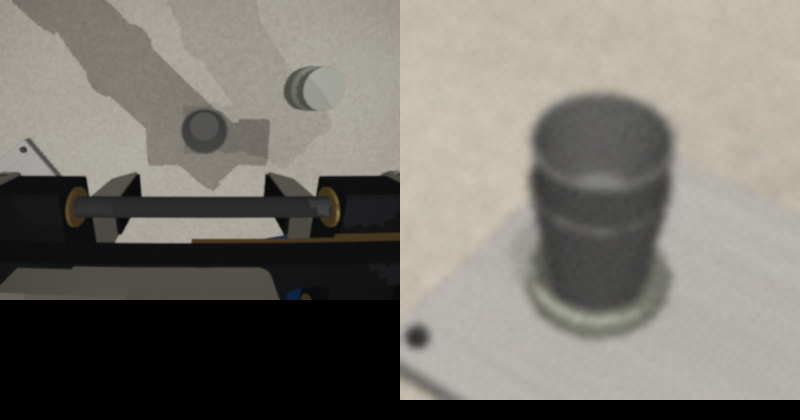

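The side view shows the first cup fully seated and upright: its top is at side pixel row 273, against 272.6 predicted. The second cup is at wrist (286,183), with the jar clear of it.

Call:
move_arm(
  series=[
    [-1.3, 0.7, -3, 0, 0, 0],
    [0, 0, -3, 0, 0, 0],
    [0, 0, -1.5, 0, 0, 0],
    [0, 0, 0, 0, 0, 0],
    [0, 0, 0, 0, 0, 0],
  ],
)

```text
clock: 11.5
position: [0.4586, 0.1657, 0.1325]
ee_rot: [0.538, 3.095, -0.0]
force: [0.1, 0.2, 0.7]
width: 0.998
```

```bash
python3 - <<'E'
from h import *
s=monitor.observe(); print(s['clock'],np.round(s['position'],4),np.round(s['ee_rot'],3))
im=snap('wrist'); p=np.array([.4565,.1727,0]); r=near('wrist','cup_a',im,p); print(r)
print(fitcup([(im,r,1)],p,free_z=False),fitcup([(im,r,1)],p))
E
```

```text
11.5 [0.4586 0.1657 0.1325] [ 0.538  3.095 -0.   ]
[248.5 177.5 334.5 259.5]
(array([0.45634199, 0.17285746]), array([-0.7, -0.6,  0.7,  0.8])) (array([ 0.45730549,  0.17260917, -0.00355821]), array([ 0. , -0. , -0. ,  0.1]))
```

Call:
move_arm(
  series=[
    [-0.2, 0.7, -2, 0, 0, 0],
    [0, 0, -3, 0, 0, 0],
    [0, 0, -2.1, 0, 0, 0],
    [0, 0, 0, 0, 0, 0],
    [0, 0, 0, 0, 0, 0],
    [0, 0, 0, 0, 0, 0],
  ],
)

```text
clock: 12.2
position: [0.4572, 0.1737, 0.0626]
ee_rot: [0.536, 3.093, 0.002]
force: [-0.6, 0.7, 0.3]
width: 1.002
```

Call:
move_arm(
  series=[
    [0, 0, 0, 0, 0, 0],
    [0, 0, 0, 0, 0, 0],
    [0, 0, 0, 0, 0, 0],
    [0, 0, 0, 0, 0, 0],
    [0, 0, 0, 0, 0, 0],
    [0, 0, 0, 0, 0, 0],
  ],
  grip=0,
  force=15,
)

```text
clock: 12.8
position: [0.4562, 0.1733, 0.0612]
ee_rot: [0.536, 3.095, -0.0]
force: [-0.6, 0.0, 2.4]
width: 0.628
```

Call:
move_arm(
  series=[
    [0, 0, 2, 0, 0, 0],
    [0, 0, 4, 0, 0, 0],
    [0, -2, 4, 0, 0, 0],
    [1, -4, 4, 0, 0, 0],
    [1, -4.5, 1, 0, 0, 0],
    [1, -4.5, 0, 0, 0, 0],
    [1, -4.5, 0, 0, 0, 0],
    [1, -4.5, 0, 0, 0, 0],
  ],
)

```text
clock: 13.6
position: [0.5049, -0.0632, 0.2061]
ee_rot: [0.536, 3.095, 0.0]
force: [0.7, -0.9, -0.5]
width: 0.624
```

Call:
move_arm(
  series=[
    [1, -4, 0, 0, 0, 0],
    [1, -3.5, 0, 0, 0, 0],
    [0.6, -0.5, 0, 0, 0, 0],
    [0, 0, 0, 0, 0, 0],
    [0, 0, 0, 0, 0, 0],
    [0, 0, 0, 0, 0, 0],
  ],
)

```text
clock: 14.2
position: [0.5306, -0.1395, 0.2058]
ee_rot: [-0.533, -3.095, -0.001]
force: [0.8, 0.1, -0.3]
width: 0.627
```

```bash
python3 - <<'E'
from h import *
s=monitor.observe(); print(s['clock'],np.round(s['position'],4),np.round(s['ee_rot'],3),s['width']); tp=np.array(s['position'])
im=snap('wrist'); save(im,'w5.png')
for o in outline_of('wrist','cup_base'):
    if o['p']>.15:
      ys,xs=np.nonzero(o['mask']); print(round(o['p'],2),nrect(o['mask']),np.round(atz(im,(xs.mean(),ys.mean()),.09),3))
for p in ([.475,-.1252,.034],tp-[0,0,.061]): print(prect(im,CUP+p),prect(im,CUP[:90]+p))
E
python3 -c "
import cv2;c=cv2.imread('pics/w5.png')[50:350,180:380];cv2.imwrite('pics/w5c.png',cv2.resize(c,None,fx=2,fy=2,interpolation=cv2.INTER_CUBIC))"
```

```text
14.2 [ 0.5306 -0.1395  0.2058] [-5.330e-01 -3.095e+00 -1.000e-03] 0.6269065226712519
0.42 [ 94.5 172.5 160.5 247.5] [ 0.489 -0.261  0.09 ]
[236.71525028  97.55913448 315.40481309 177.75290278] [236.71525028  97.55913448 315.40481309 177.75290278]
[219.75316013 203.98633536 345.39444067 327.87154016] [219.75316013 213.57113706 345.39444067 327.87154016]
```

View pics/w5c.png

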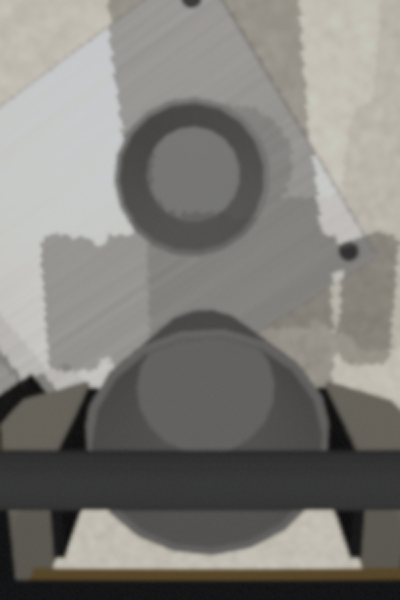

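The crop shows the stack rim centred at about (274.7,138) and the held cup at (284,271). Both are within about 1 mm of the model, so I'm lowering.

Call:
move_arm(
  series=[
    [-2, 0.5, 0, 0, 0, 0],
    [-2.2, 0.5, 0, 0, 0, 0],
    [-1.4, 0.2, 0, 0, 0, 0],
    [0, 0, 0, 0, 0, 0],
    [0, 0, -2, 0, 0, 0],
    [0, 0, -2, 0, 0, 0],
    [0, 0, 0, 0, 0, 0],
    [0, 0, 0, 0, 0, 0],
  ],
)

```text
clock: 15.1
position: [0.4753, -0.1292, 0.1662]
ee_rot: [-0.535, -3.095, -0.0]
force: [0.4, 0.6, -0.9]
width: 0.621
```

Call:
move_arm(
  series=[
    [0, 0.2, -1.5, 0, 0, 0],
    [0, 0, -1.5, 0, 0, 0],
    [0, 0, -0.8, 0, 0, 0],
    [0, 0, -0.5, 0, 0, 0],
    [0, 0, 0, 0, 0, 0],
    [0, 0, 0, 0, 0, 0],
  ],
)

```text
clock: 15.7
position: [0.4753, -0.1275, 0.1234]
ee_rot: [0.536, 3.095, 0.0]
force: [-0.1, -0.9, -1.2]
width: 0.629
```

Call:
move_arm(
  series=[
    [0, 0, -0.2, 0, 0, 0],
    [0, 0, -0.2, 0, 0, 0],
    [0, 0, -0.2, 0, 0, 0],
    [0, 0, 0, 0, 0, 0],
    [0, 0, 0, 0, 0, 0],
  ],
)

```text
clock: 16.2
position: [0.4754, -0.1273, 0.1173]
ee_rot: [0.536, 3.094, 0.0]
force: [-1.0, 1.2, 4.5]
width: 0.627
```

Contact at the expected seated height, with 4.5 N upward. I'm releasing, backing off and checking.

Call:
move_arm(
  series=[
    [0, 0, 0, 0, 0, 0],
    [0, 0, 0, 0, 0, 0],
    [0, 0, 0, 0, 0, 0],
    [0, 0, 0, 0, 0, 0],
    [0, 0, 0, 0, 0, 0],
    [0, 0, 2, 0, 0, 0],
    [0, 0, 4, 0, 0, 0],
    [0, 0, 4, 0, 0, 0],
  ],
  grip=1,
)

```text
clock: 17.0
position: [0.4742, -0.1274, 0.2176]
ee_rot: [-0.536, -3.093, 0.0]
force: [1.6, -0.3, 1.2]
width: 1.0
```

Call:
move_arm(
  series=[
    [3, -2, 0, 0, 0, 0],
    [4, -3, 0, 0, 0, 0],
    [4, -3, 0, 0, 0, 0],
    [2, -1.5, 0, 0, 0, 0],
    [0, 0, 0, 0, 0, 0],
    [0, 0, 0, 0, 0, 0],
  ],
  grip=0,
)

```text
clock: 17.6
position: [0.6046, -0.2225, 0.2161]
ee_rot: [-0.537, -3.094, -0.0]
force: [-0.6, -0.2, 0.4]
width: 0.526
```

```bash
python3 - <<'E'
from h import *
s=monitor.observe(); print(s['clock'],np.round(s['position'],4),np.round(s['ee_rot'],3))
im=snap('wrist'); save(im,'w6.png')
for th in ('lever_pad','lever','cup_base'):
  for o in outline_of('wrist',th):
    if o['p']>.3:
      ys,xs=np.nonzero(o['mask']); print(th,round(o['p'],2),nrect(o['mask']),np.round(atz(im,(xs.mean(),ys.mean()),.091),3))
im2=snap('side'); save(im2,'side2.png')
q=np.array([.475,-.1255,.056]); print('top cup seated',prect(im2,CUP+q))
for yaw in (12,15,18):
    y=np.radians(yaw); R=np.array([[np.cos(y),-np.sin(y)],[np.sin(y),np.cos(y)]])
    for nm,st,z in (('corner',[90,130],12),('corner2',[90,-140],12),('padrel',[59,-75],91)):
        P=np.r_[np.array([.475,-.1254])+R@(np.array(st)-[0,75])/1e3,z/1e3]; print(yaw,nm,np.round(P,3),np.round(proj(im,P)[0]))
c=cv2.imread('pics/side2.png')[240:380,230:430]; w=cv2.imread('pics/w6.png')
o=np.zeros((420,800,3),np.uint8);o[:300,:400]=cv2.resize(w,(400,300));o[:280,400:]=cv2.resize(c,(400,280),interpolation=cv2.INTER_CUBIC);cv2.imwrite('pics/v6.png',o)
E
```

```text
17.6 [ 0.6046 -0.2225  0.2161] [-0.537 -3.094 -0.   ]
lever_pad 0.76 [146.5  56.5 265.5 214.5] [ 0.537 -0.262  0.091]
lever 0.91 [146.5  55.5 265.5 214.5] [ 0.538 -0.262  0.091]
cup_base 0.75 [304.5   5.5 366.5  52.5] [ 0.494 -0.147  0.091]
top cup seated [261.64603465 262.24607911 299.6888595  310.6684183 ]
12 corner [ 0.552 -0.053  0.012] [423.  84.]
12 corner2 [ 0.608 -0.317  0.012] [204. 219.]
12 padrel [ 0.564 -0.26   0.091] [224. 177.]
15 corner [ 0.548 -0.049  0.012] [426.  79.]
15 corner2 [ 0.618 -0.31   0.012] [214. 225.]
15 padrel [ 0.571 -0.255  0.091] [232. 183.]
18 corner [ 0.544 -0.045  0.012] [429.  74.]
18 corner2 [ 0.627 -0.302  0.012] [223. 230.]
18 padrel [ 0.577 -0.25   0.091] [241. 188.]
```

View pics/v6.png

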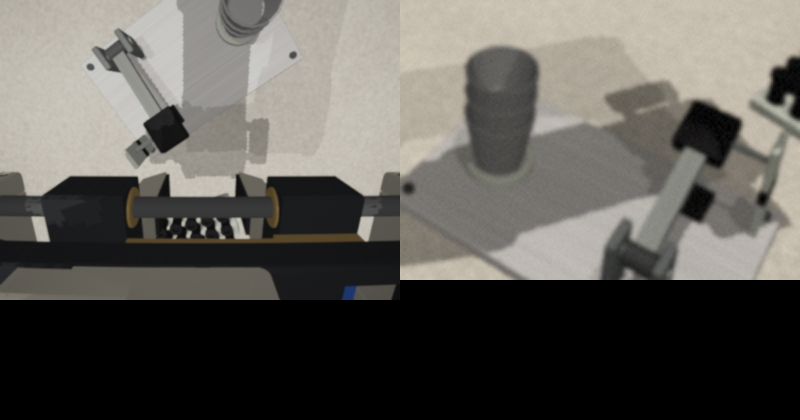

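The stack of three stands upright, its top at side row 263 (262.2 predicted when seated). The pad is at wrist (234,182) and the plate corner at (420,80), both matching a station yaw of 15°. I'm going over the pad with closed fingers.

Call:
move_arm(
  series=[
    [-1, -1, 0, 0, 0, 0],
    [-1, -1.1, 0, 0, 0, 0],
    [-0.8, -1, -2, 0, 0, 0],
    [0, 0, -3, 0, 0, 0],
    [0, 0, -3, 0, 0, 0],
    [0, 0, 0, 0, 0, 0],
    [0, 0, 0, 0, 0, 0],
  ],
  grip=0,
)

```text
clock: 18.55
position: [0.5761, -0.2544, 0.1374]
ee_rot: [-0.538, -3.094, 0.0]
force: [0.3, -0.4, 0.1]
width: 0.001
```

```bash
python3 - <<'E'
from h import *
s=monitor.observe(); print(s['clock'],np.round(s['position'],4),s['width'],s['force'])
im=snap('side'); save(im,'side3.png')
y=np.radians(15); R=np.array([[np.cos(y),-np.sin(y)],[np.sin(y),np.cos(y)]])
for nm,st,z in (('padrel',[59,-75],91),('pivot',[-50,-75],55),('platetop',[65,-126],102),('band',[65,-126],55),('tip',None,0)):
    P=np.r_[np.array([.475,-.1254])+R@(np.array(st)-[0,75])/1e3,z/1e3] if st else np.array(s['position'])-[0,0,.019]
    print(nm,np.round(P,3),np.round((proj(im,P)[0]-[320,250])*4))
save(im,'side3c.png',(320,250,140,140),4)
E
```

```text
18.55 [ 0.5761 -0.2544  0.1374] 0.0009390669934497869 [ 0.33176953 -0.41827926  0.10584506]
padrel [ 0.571 -0.255  0.091] [253. 213.]
pivot [ 0.466 -0.283  0.055] [122. 475.]
platetop [ 0.59  -0.303  0.102] [398. 239.]
band [ 0.59  -0.303  0.055] [373. 330.]
tip [ 0.576 -0.254  0.118] [272. 152.]
```

View pics/side3c.png

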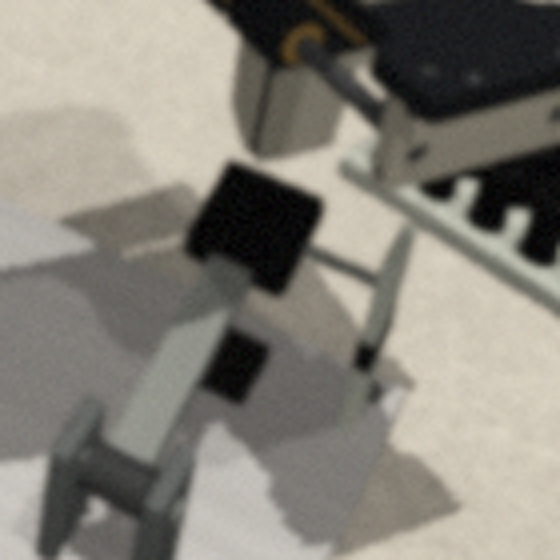

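The picture shows the pad centre at crop (255,220), as predicted, with the fingertips just above it at (263,155) and the pointer above the band. I'm pressing gradually.

Call:
move_arm(
  series=[
    [0, 0.1, -1.5, 0, 0, 0],
    [0, 0, -1, 0, 0, 0],
    [0, 0, -0.7, 0, 0, 0],
    [0, 0, -0.7, 0, 0, 0],
    [0, 0, -0.5, 0, 0, 0],
    [0, 0, -0.3, 0, 0, 0],
    [0, 0, 0, 0, 0, 0],
    [0, 0, 0, 0, 0, 0],
  ],
)

```text
clock: 19.4
position: [0.5777, -0.2525, 0.0905]
ee_rot: [0.536, 3.094, -0.0]
force: [3.4, 1.1, 5.0]
width: 0.004
```

Call:
move_arm(
  series=[
    [0, 0, -0.3, 0, 0, 0],
    [0, 0, -0.3, 0, 0, 0],
    [0, 0, -0.2, 0, 0, 0],
    [0, 0, 0, 0, 0, 0],
    [0, 0, 0, 0, 0, 0],
  ],
)

```text
clock: 19.9
position: [0.5783, -0.2524, 0.0828]
ee_rot: [0.535, 3.093, 0.0]
force: [4.4, 1.6, 6.7]
width: 0.006
```

```bash
python3 - <<'E'
from h import *
s=monitor.observe(); print(s['clock'],np.round(s['position'],4),s['width'],s['force'])
im=snap('side'); save(im,'side4.png')
y=np.radians(15); R=np.array([[np.cos(y),-np.sin(y)],[np.sin(y),np.cos(y)]])
c=cv2.resize(im['color'][250:390,320:460,::-1],None,fx=4,fy=4,interpolation=cv2.INTER_CUBIC)
for nm,st,z in (('pad level',[65,-75],62),('near edge band',[52,-123],55),('near edge top',[52,-123],102),('near edge foot',[52,-123],12),('ptr0',[65,-95],55),('ptr1',[65,-122],55)):
    P=np.r_[np.array([.475,-.1254])+R@(np.array(st)-[0,75])/1e3,z/1e3]
    q=(proj(im,P)[0]-[319.5,249.5])*4; print(nm,np.round(q))
cv2.imwrite('pics/side4c.png',c)
E
```

```text
19.9 [ 0.5783 -0.2524  0.0828] 0.006482024264258352 [4.38842357 1.63484133 6.65150619]
pad level [249. 261.]
near edge band [356. 350.]
near edge top [381. 259.]
near edge foot [335. 427.]
ptr0 [295. 296.]
ptr1 [364. 327.]
```

View pics/side4c.png

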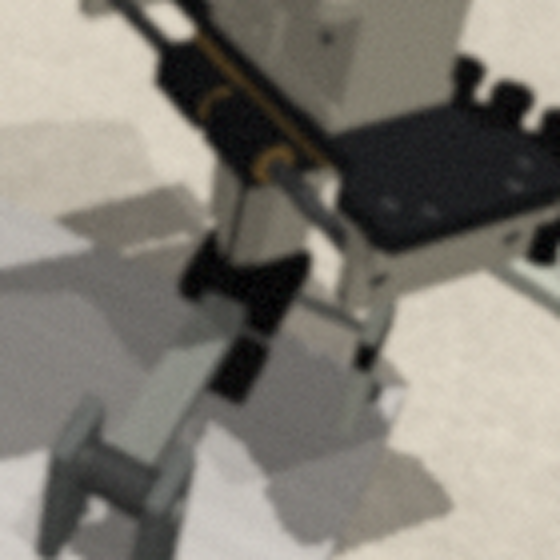

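The pointer now meets the plate at crop (360,325). The dark band's near edge is at (365,355), and the level pointer is predicted about 3–5 px lower. The force (6.7 N) and the tip height (63.8 mm) also say about 2 mm more.

Call:
move_arm(
  series=[
    [0, 0, -0.2, 0, 0, 0],
    [0, 0, 0, 0, 0, 0],
    [0, 0, 0, 0, 0, 0],
    [0, 0, 0, 0, 0, 0],
    [0, 0, 0, 0, 0, 0],
  ],
)

```text
clock: 20.45
position: [0.5784, -0.2523, 0.081]
ee_rot: [0.535, 3.093, 0.0]
force: [3.6, 1.4, 7.8]
width: 0.003
```

```bash
python3 - <<'E'
from h import *
for i in range(2):
    im=snap('side')
    s=monitor.observe(); print(s['clock'],np.round(s['position'],4),s['width'],np.round(s['force'],1))
save(im,'side5.png')
a=im['color'][300:360,380:430,::-1]; b=im['color'][240:340,240:320,::-1]
o=np.zeros((480,800,3),np.uint8); o[:480,:400]=cv2.resize(a,(400,480),interpolation=cv2.INTER_CUBIC); o[:480,400:784]=cv2.resize(b,(384,480),interpolation=cv2.INTER_CUBIC)
cv2.imwrite('pics/v8.png',o)
E
```

```text
20.5 [ 0.5784 -0.2523  0.0809] 0.001992990491608227 [4.3 0.9 7.4]
20.55 [ 0.5783 -0.2523  0.0809] 0.0050442121986970815 [4.  1.6 6. ]
```

View pics/v8.png

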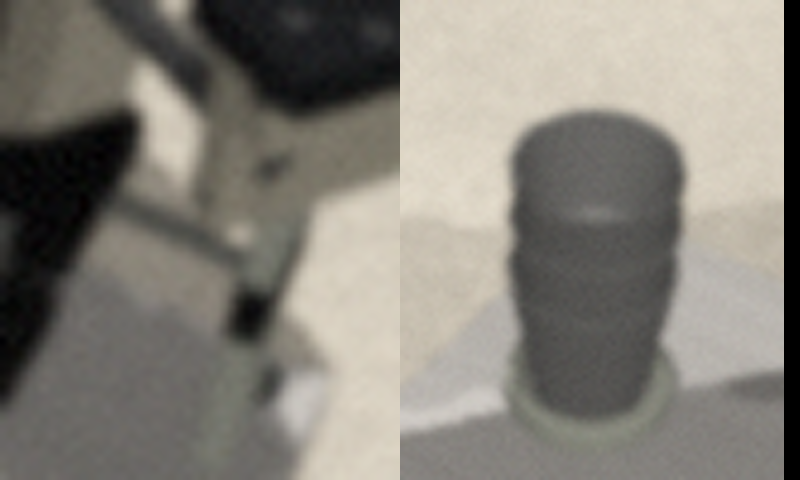

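```bash
python3 - <<'E'
from h import *
im=snap('side'); s=monitor.observe(); print(s['clock'],np.round(s['position'],4),np.round(s['force'],1))
y=np.radians(15); R=np.array([[np.cos(y),-np.sin(y)],[np.sin(y),np.cos(y)]])
def W(x,yy,z): return np.r_[np.array([.475,-.1254])+R@(np.array([x,yy-75.]))/1e3,z/1e3]
g=cv2.cvtColor(im['color'],cv2.COLOR_RGB2GRAY).astype(float)
sub=g[334:346,405:418]; w=np.clip(60-sub,0,None); yy,xx=np.mgrid[334:346,405:418]
obs=np.array([(w*xx).sum(),(w*yy).sum()])/w.sum()
pr=np.mean(proj(im,[W(52,-123,55),W(52,-129,55)]),axis=0); off=obs-pr; print('band obs',obs,'pred',pr,'off',off)
# pointer centre row (dark ridge) by column
for u in range(397,410):
    col=g[318:338,u]; v=318+np.arange(20)
    i=np.argmin(col[3:])+3; k=slice(max(i-2,0),i+3); ww=col.max()-col[k]
    # predicted row for pointer heights
    out=[]
    for z in (51,55,59):
        L=proj(im,[W(65,t,z) for t in np.linspace(-95,-124,30)])+off
        out.append(round(float(np.interp(u,L[:,0],L[:,1])),1))
    print(u,col.astype(int).min(),round(float((ww*v[k]).sum()/ww.sum()),1),out)
E
```

```text
20.6 [ 0.5784 -0.2523  0.0809] [4.3 1.  7.2]
band obs [410.82635659 338.93023256] pred [410.52291126 337.89204221] off [0.30344533 1.03819035]
397 80 326.1 [328.1, 326.0, 324.0]
398 81 326.2 [328.5, 326.5, 324.4]
399 79 327.0 [329.0, 326.9, 324.9]
400 80 327.1 [329.4, 327.4, 325.3]
401 77 328.0 [329.9, 327.8, 325.8]
402 80 328.0 [330.3, 328.3, 326.2]
403 78 328.9 [330.8, 328.7, 326.7]
404 78 328.9 [331.2, 329.2, 327.1]
405 80 329.1 [331.7, 329.6, 327.6]
406 76 330.1 [332.1, 330.1, 328.0]
407 79 331.0 [332.6, 330.5, 328.5]
408 85 331.9 [333.0, 331.0, 328.9]
409 63 336.1 [333.5, 331.4, 329.3]
```

The pointer height comes out at 55 mm within about 1 mm, so the lever is level. Handing in while holding it.

```bash
python3 -c "
from h import *
workorder.sign_off(); s=monitor.observe(); print(s['clock'],s['position'],s['force'])"
```

```text
the job is handed in; nothing more can be done
the job is handed in; nothing more can be done
```

Both loose cups are nested in the station's cup and released, and the lever is held down at its level position with closed fingers. I handed the job in at about 20.6 s.

- **Stack:** the side view shows three cups upright. The second cup's top was at image row 273 (272.6 expected when fully seated), and the third's at 263 (262.2 expected). The third cup also met the stack at the right height, pressing back with 4.5 N.
- **Lever:** against the dark band in the side picture, the pointer stands at 55 mm, level to within about 1 mm. The fingertips are at about 62 mm, as they should be at level. The lever was pressed in small steps and went no lower than this.
- **Force:** the push read 6.0 to 7.8 N, mostly 7 to 8 N. There is also about 4 N sideways on the fingers, probably friction on the pad.
- **Did not agree:** early single-view fits of the two loose cups from the top and side cameras were off by up to 14 mm for the far one, which the arm was partly hiding, and about 8 mm for the near one. I used the close wrist-camera fits instead.
- **Not checked at the end:** the jar, bottle and bin were not measured again. No move was planned to touch them, and no force reading suggested contact.

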